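Dial open the seal lockbox on the packing table

ROBOT

A 7-joint arm with a two-finger parallel gripper is mounted at the origin on the work surface. World frame = base frame: x ahead of the robot, y to its left, z up, the work surface at z = 0. Lengths are in mm, angles in degrees, forces in N, time in s.
With the tool pointing down it reaches from about 400 to 850 mm from the base axis. Payload 10.4 kg.
Tool frame: the origin (TCP) lies midway between the tips of the shut fingers; the grasp point (between the pads) lies 19 mm behind it (env.grip_depth is the z of the grasp point in the tool frame, in mm); z points along the fingers, y is the line along which they close (so a half turn about z gives the same grasp; the last joint's range is limited). The gripper opens to 87 mm and grips with 3 to 60 N. Pads are 19 mm wide; open, the fingers measure 117 mm over their backs; the gripper's body (75 mm by 190 mm) begins 51 mm behind the grasp point.
Start: joints at [68.09, 19.034, -3.707, 83.658, 1.238, 77.344, -5.071], TCP at [220.077, -584.994, 222.576] pointing down, gripper open.
Joint ranges: [-148.97, 148.97], [-28.65, 121.19], [-84.17, 76.75], [9.2, 138.47], [-72.65, 252.65], [3.7, 117.97], [-149.18, 149.18]. Speed limits (degrees/s): [127.2, 127.2, 159.86, 159.86, 180, 180, 180].

INTERFACE

Orientations are given as [roll, pitch, yaw] about the fixed x, y, z axes, in that order (R = Rz(yaw) Ry(pitch) Rx(roll)).
In Python, from plant import env, eyes, job gives the robot as it stands.
- The arm moves only by the tool jog_arm, never from a script. Its argument "rows" is a list of rows, each a list of 3 entries, a list of its own where there are three numbers: the shift along the tool's x, y, z in mm, then the turn, a rotation vector about the tool's x, y, z in rad, then the opening, from 0 (shut) to 1 (fully open). A call has 1 to 8 rows; each row shifts and turns the commanded pose from where the row before left it, along the tool's axes as they then stand; what a row does not reach is not made up. A row lasts 1/10 s, in which the tool goes at most 50 mm and 8.59 degrees, less where a joint would pass 70% of its speed; a pose out of reach is approached as far as the arm can. A call is refused whole if a number of a shift passes 50 or a number of a turn 0.15, either way. A call with a gripper value outside its range is refused whole. The fingers move at their own pace and stop on an object; "newtons" is the grip in N (left out, the last holds). Time passes only in rows, so rows that do not move let the fingers close. It gives the time, the measured TCP pose, the force, the opening and the grip force at its end, in the units of the state.
- env.observe(): the state, without advancing time (a new reading comes with each control period).
- eyes.read_camera(name): name is "scene" or "top" or "wrist"; returns the picture (400x640x3 uint8, blue, green, red); there is no depth.
- eyes.get_calibration(name): a dict with "fx", "fy", "cx", "cy" (pixels), "k1" (the pictures are not rectified: a ray, as slopes to the right and down, at radius r is drawn at 1 + k1 r^2 times it, then the intrinsics apply), "extrinsics" (4x4, takes a point from world to camera coordinates); the wrist camera has in their place "tool_from_camera" (4x4, takes a point from camera to tool coordinates, whose origin is the TCP and whose axes are the flange's). Camera axes: x right, y down, z forward; pixel columns grow to the right and rows downward; lengths in mm; the calibration is good to about 2 mm. A picture is of the moment at which its call begins: read the wrist's pose just before it. get_calibration takes no time and is no camera call.
- job.close_job(): hands the job in; it is judged then, once.
Trained networks look in the newest picture that a camera, given by its name, has taken for a name from the list of things; names that differ only in an ending like _2 or _b are one class to them, and where a whole thing is asked for, a point or a joint stands for the part that bears it (a point fixed in the world has none). Each returns a list of dicts, best first, with "score" (0 to 1); they miss things now and then, are a little off and sometimes report something else, mostly with a low value. They report only what shows in the picture. A call takes as long as a camera call.
- eyes.recognise(camera, target): "extent" ([left, top, right, bottom] in pixels, round what is visible of it).
- eyes.silhouettes(camera, target): "mask" (400x640 bool, what is visible of it) and "extent" ([left, top, right, bottom] in pixels, round what is visible of it).
The state is a dict: "time_s": time; "q": joint angles; "qd": joint speeds; "tau": joint torques, N m; "ee_pos": TCP position; "orientation": TCP orientation; "ft_force": force on the tool from outside, world axes, zero at the start; "torque": the same for the moment, N m; "gripper_width": finger opening in mm; "gripper_force": force on a finger pad.
Only numpy, scipy, OpenCV 4.12 (cv2) and the standard library are available. Lean on these libraries where they do the work, as an engineer would, in place of code of your own. Each camera call takes 0.05 s, during which the arm holds its last target. There are 200 camera calls.

TASK

Open the cream lockbox. Turn the dial clockwise (seen from above) by its black spinning knob, letting the knob pass the red mark once and stopping at red the second time; turn back anticlockwise, passing the blue mark once and stopping at blue the second time; then turn clockwise again, gently, only until you feel the dial come up against its stop, without forcing it. Then slide the steel shutter fully back, away from the robot, by its black tab and let go, leaving the other things on the table where they are.

Things in the scene. Friction and masses are not known exactly. Their poses are not given: they have to be found in the camera images.
- lockbox: cream steel box fixed to the table, 220 (x) x 270 (y) x 90 mm high; origin at the centre of its underside, its -x side (the front) faces the robot. Its +y half carries the dial on top, its -y half the sliding shutter. Two steel rails 6 mm wide, reaching 10 mm above the box top, run along x at y = -3 and -131 mm.
- dial: aluminium disc on the box top, 92 mm diameter, face 12 mm above the box top, with an orange line that runs from the knob out to the rim; a flat black ring with the marks lies around it. Turning takes 2 to 4 N at the knob. It must stop within 0.12 rad of red and of blue; overrunning one by more cannot be put right by turning back. Origin on the axis at the box top, -x towards the knob.
- dial_turn (a joint): turn of the dial, rad, counted over whole turns, growing clockwise seen from above. 0: knob towards the box front (-x of the lockbox), pi/2: towards its +y. Starts between -1 and 1. Red is at 1.6, the second time 7.88; coming back, blue is passed at 6.08 and met the second time at -0.2. The last stop, where a spring bolt drops and blocks the dial, is unmarked and differs each time: 1.7 to 3.0 rad clockwise from blue.
- dial_axis (a point): point on the vertical axis of the dial, 120 mm above the table (30 mm above the box top, mid-height of the knob).
- knob (a point): centre of the black round knob standing upright on the dial, 14 mm diameter, 36 mm tall (this point is 18 mm below its top), 32 mm from the dial axis. It spins freely, so a gripper can carry it round without turning. It is at a mark when both lie in one direction from the axis. At the last stop the dial is springy, about 3 N per mm at the knob; over 20 N there forces it.
- red_mark (a point): red dot, 12 mm diameter, fixed on the ring 56 mm from the dial axis.
- blue_mark (a point): blue dot, 12 mm diameter, fixed on the ring 56 mm from the dial axis, near the front of the box.
- shutter (a joint): how far the shutter has slid back, m: 0 shut, 0.085 fully back. Barred (it gives about 3 mm) until the lock has been dialed open; then it slides with about 3 N.
- tab (a point): centre of the black upright tab on the shutter, 10 mm (x) x 50 mm (y) x 28 mm tall; its top is 14 mm above this point, the steel shutter plate 14 mm below. The shutter slides along +x of the lockbox. Free space all around it above the rails.
- carton1: folded white carton 60 x 50 x 90 mm standing to the left of the lockbox, loose; origin under its centre.
- carton2: folded white carton 90 x 60 x 40 mm lying to the right of the lockbox, loose; origin under its centre.
- tape_roll: roll of clear tape, 90 mm diameter, 25 mm high, loose, lying flat; origin under its centre.
- sanitiser: white bottle with a blue cap, 56 mm diameter, 140 mm tall, loose, to the right of the lockbox; origin under its centre.

How it is judged:
By the outcome, as a careful person would: the job done as asked, in the order asked, and still so for the second after the job is handed in, with the robot touching nothing.
It also fails if it takes over 72 s, if anything falls off the work surface, if the arm or the gripper's body presses on something with over 40 N, if the wrist force passes 120 N, or if a joint passes its speed limit or range.

## Working session

There is one attempt and no reset: what is moved stays moved. The work goes in short steps, Python scripts to look and compute and a tool call to move; the robot and the scene stay as the last step left them, time stands still between calls to the robot, and variables do not carry over. Pictures are saved under pics/ and viewed, at most 10 in all, crops included, and the job is handed in when it is done.

Besides the shell and the picture viewer there is one more tool, called as name(argument=value, ...) on one line, values as JSON. jog_arm: Moves the arm, as the interface text tells. Its arguments: {"type":"object","properties":{"rows":{"type":"array"},"newtons":{"type":"number"}},"required":["rows"]}

```bash
ls; mkdir -p pics; python3 - <<'E'
from plant import env, eyes, job
import cv2, numpy as np
s=env.observe(); print(s['time_s'],s['ee_pos'],s['orientation'],s['gripper_width'],env.grip_depth)
for c in ['scene','top']:
    im=eyes.read_camera(c); cv2.imwrite(f'pics/{c}0.png',im)
    for t in ['lockbox','dial','knob','red_mark','blue_mark','tab','dial_axis']:
        try:
            r=eyes.recognise(c,t); print(c,t,[(round(a['score'],2),np.round(a['extent'],1).tolist()) for a in r[:2]])
        except Exception as e: print(c,t,e)
    k=eyes.get_calibration(c); print(k)
print(eyes.get_calibration('wrist'))
E
```

```text
pics
0.0 [ 219.88474948 -584.62469135  221.75841879] [-1.79917185e+02  6.30345128e-03  2.06145804e+01] 86.7363979877527 -18.700000000000003
scene lockbox [(0.73, [204.7, 138.6, 352.8, 264.0])]
scene dial []
scene knob [(0.62, [314.3, 143.8, 324.3, 166.0])]
scene red_mark [(0.67, [204.9, 139.7, 352.6, 261.5])]
scene blue_mark [(0.74, [207.9, 142.0, 353.5, 262.6])]
scene tab [(0.88, [211.4, 146.8, 272.6, 192.3])]
scene dial_axis [(0.59, [206.4, 138.3, 351.8, 264.3])]
{'fx': 405.71804199778063, 'fy': 405.71804199778063, 'cx': 321.61722143299517, 'cy': 194.17867604518773, 'k1': -0.017414056800327413, 'extrinsics': array([[ 9.64940525e-02,  9.95331969e-01,  1.78016432e-03,
        -7.52835813e+01],
       [ 7.46940088e-01, -7.12309805e-02, -6.61064787e-01,
        -4.22743986e+02],
       [-6.57852113e-01,  6.51184963e-02, -7.50326715e-01,
         1.30888838e+03],
       [ 0.00000000e+00,  0.00000000e+00,  0.00000000e+00,
         1.00000000e+00]])}
top lockbox [(0.57, [298.4, 139.0, 445.1, 262.5]), (0.33, [322.6, 211.0, 327.5, 215.7])]
top dial [(0.56, [311.8, 180.8, 357.7, 226.5])]
top
[... 492 characters left out ...]
711e-02,
         6.15939025e+02],
       [ 9.43761027e-02, -2.11651229e-02, -9.95311604e-01,
         8.38943490e+02],
       [ 0.00000000e+00,  0.00000000e+00,  0.00000000e+00,
         1.00000000e+00]])}
{'fx': 308.1663469427886, 'fy': 308.1663469427886, 'cx': 313.20080724356427, 'cy': 199.10101685663332, 'k1': -0.015667057638707512, 'tool_from_camera': array([[ 7.43521349e-04, -9.58055224e-01, -2.86582683e-01,
         7.85034440e+01],
       [ 9.99999444e-01,  9.26689936e-04, -5.03516812e-04,
         6.97068938e-01],
       [ 7.47970201e-04, -2.86582149e-01,  9.58055381e-01,
        -1.61735759e+02],
       [ 0.00000000e+00,  0.00000000e+00,  0.00000000e+00,
         1.00000000e+00]])}
```

```bash
python3 - <<'E'
import cv2
a=cv2.imread('pics/top0.png')[120:280,280:460]; cv2.imwrite('pics/topc.png',cv2.resize(a,None,fx=4.4,fy=3.7*1.0,interpolation=cv2.INTER_CUBIC) if 0 else cv2.resize(a,(666,592),interpolation=cv2.INTER_CUBIC))
E
```

```text
(no output)
```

View pics/topc.png

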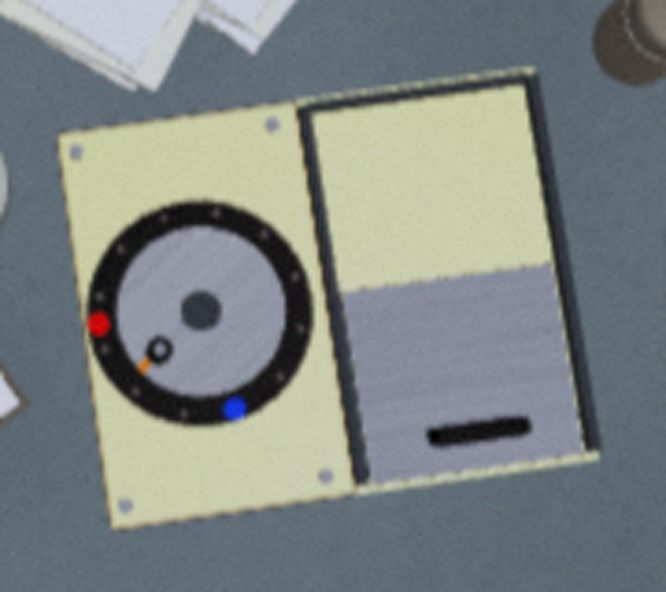

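View pics/scene0.png

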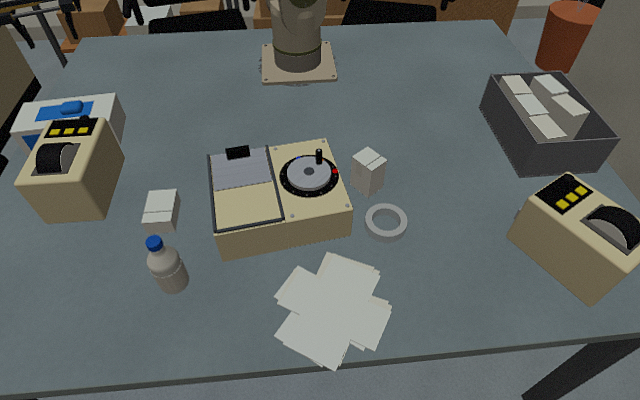

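The top crop shows the red dot left of the dial at about (307,208), blue below at (343,230), the knob between them at about (323,215) and the tab at about (410,236). The scene view agrees with this and the surroundings are clear. Next I'll measure the positions.

```bash
cat > h.py <<'E'
from plant import env, eyes, job
import cv2, numpy as np
from scipy.spatial.transform import Rotation as R
from scipy.optimize import least_squares
def cam(c):
    k=eyes.get_calibration(c)
    if c=='wrist':
        s=env.observe(); T=np.eye(4); T[:3,:3]=R.from_euler('xyz',s['orientation'],degrees=True).as_matrix(); T[:3,3]=s['ee_pos']
        W=T@k['tool_from_camera']
    else: W=np.linalg.inv(k['extrinsics'])
    return k,W
def ray(kw,u,v):
    k,W=kw; d=np.array([(u-k['cx'])/k['fx'],(v-k['cy'])/k['fy']]); p=d.copy()
    for _ in range(10): p=d/(1+k['k1']*(p@p))
    return W[:3,3],W[:3,:3]@np.r_[p,1]
def atz(kw,u,v,z):
    o,d=ray(kw,u,v); return o+d*(z-o[2])/d[2]
def blob(im,which,roi=None):
    b,g,r=[im[...,i].astype(int) for i in range(3)]
    m={'red':(r>120)&(g<70)&(b<70),'blue':(b>120)&(r<80)&(g<110)}[which]
    if roi is not None:
        q=np.zeros_like(m); q[roi[1]:roi[3],roi[0]:roi[2]]=1; m&=q
    n,l,st,c=cv2.connectedComponentsWithStats(m.astype(np.uint8)); i=1+np.argmax(st[1:,4]); return c[i],st[i,4]
def fit(red,blue):
    # axis (x,y), yaw: mark at dial angle a lies along yaw + pi - a
    def f(p):
        o=[]
        for a,m in ((1.6,red),(-.2,blue)):
            t=p[2]+np.pi-a; o+=[p[0]+56*np.cos(t)-m[0],p[1]+56*np.sin(t)-m[1]]
        return o
    s=least_squares(f,[(red[0]+blue[0])/2+30,(red[1]+blue[1])/2-30,0.1]); return s.x,np.abs(s.fun).max()
E
python3 - <<'E'
from h import *
im=cv2.imread('pics/top0.png'); k=cam('top'); roi=(290,140,370,260)
(r,n1),(b,n2)=blob(im,'red',roi),blob(im,'blue',roi); print(r,n1,b,n2)
R_,B_=atz(k,*r,91),atz(k,*b,91); p,e=fit(R_,B_); print(R_,B_,'axis,yaw',p,e)
kn=atz(k,323.2,214.6,138); print('knob',kn, 'r',np.hypot(*(kn[:2]-p[:2])),'ang',p[2]+np.pi-np.arctan2(*(kn[:2]-p[:2])[::-1]))
print('disc',atz(k,(311.8+357.7)/2,(180.8+226.5)/2,102))
for z in(118,124,130): print('tab',z,atz(k,409.7,236.5,z))
s=cam('scene'); 
for z in(118,124,130):print('tab scene',atz(s,237.5,150,z))
E
```

```text
[306.14285714 207.21428571] 28 [342.89285714 229.92857143] 28
[585.01304369  48.23438101  91.        ] [539.39286385 -26.12463178  91.        ] axis,yaw [ 5.91874082e+02 -7.14873165e+00  1.49704078e-01] 0.2108093245556688
knob [568.05497006  14.65193367 138.        ] r 32.28961270808198 ang 0.8908860943406074
disc [591.65785439  -9.16736895 102.        ]
tab 118 [ 526.7609471  -154.76093542  118.        ]
tab 124 [ 526.81692558 -153.32718985  124.        ]
tab 130 [ 526.87290405 -151.89344427  130.        ]
tab scene [ 529.82702811 -155.5984125   118.        ]
tab scene [ 536.54003068 -154.41655407  124.        ]
tab scene [ 543.25303325 -153.23469564  130.        ]
```

jog_arm(rows=[[[34.5, -25.6, 0], [0, 0, 0], 0.5], [[34.5, -25.6, 0], [0, 0, 0], 0.5], [[34.5, -25.6, 0], [0, 0, 0], 0.5], [[34.5, -25.6, 0], [0, 0, 0], 0.5], [[34.5, -25.6, 0], [0, 0, 0], 0.5], [[34.5, -25.6, 0], [0, 0, 0], 0.5], [[34.5, -25.6, 0], [0, 0, 0], 0.5], [[34.5, -25.6, 0], [0, 0, 0], 0.5]])

```text
time_s: 1.6
ee_pos: [407.0, -294.6, 222.8]
orientation: [180.0, -0.0, 20.6]
ft_force: [1.0, -0.5, -0.3]
gripper_width: 44.2
gripper_force: 0.0
```

jog_arm(rows=[[[34.5, -25.6, 0], [0, 0, 0], 0.5], [[34.5, -25.6, 0], [0, 0, 0], 0.5], [[34.5, -25.6, 0], [0, 0, 0], 0.5], [[34.5, -25.6, 0], [0, 0, 0], 0.5], [[34.5, -25.6, 0], [0, 0, 0], 0.5], [[34.5, -25.6, 0], [0, 0, 0], 0.5], [[34.5, -25.6, 0], [0, 0, 0], 0.5], [[34.5, -25.6, 0], [0, 0, 0], 0.5]])

```text
time_s: 2.4
ee_pos: [593.3, -5.9, 222.7]
orientation: [180.0, -0.0, 20.6]
ft_force: [1.2, -0.9, 0.6]
gripper_width: 43.6
gripper_force: 0.0
```

jog_arm(rows=[[[0, 0, 0], [0, 0, -0.15], 0.5], [[0, 0, 0], [0, 0, -0.15], 0.5], [[0, 0, 0], [0, 0, -0.15], 0.5], [[0, 0, 0], [0, 0, -0.15], 0.5], [[0, 0, 0], [0, 0, -0.15], 0.5], [[0, 0, 0], [0, 0, -0.15], 0.5], [[0, 0, 0], [0, 0, -0.15], 0.5], [[0, 0, 0], [0, 0, -0.15], 0.5]])

```text
time_s: 3.2
ee_pos: [592.5, -7.3, 222.6]
orientation: [180.0, 0.0, 89.7]
ft_force: [0.7, -0.7, 0.1]
gripper_width: 43.6
gripper_force: 0.0
```

jog_arm(rows=[[[0, 0, 0], [0, 0, -0.15], 0.5], [[0, 0, 0], [0, 0, 0], 0.5], [[0, 0, 0], [0, 0, 0], 0.5], [[0, 0, 0], [0, 0, 0], 0.5]])

```text
time_s: 3.6
ee_pos: [592.5, -7.3, 222.6]
orientation: [180.0, 0.0, 97.8]
ft_force: [-0.2, 0.5, 0.2]
gripper_width: 43.5
gripper_force: 0.0
```

```bash
python3 - <<'E'
from h import *
s=env.observe(); print(s['time_s'],s['ee_pos'],s['orientation'],s['q'],s['ft_force'])
k=cam('wrist'); im=eyes.read_camera('wrist'); cv2.imwrite('pics/w1.png',im)
print(eyes.recognise('wrist','knob')[:1],eyes.recognise('wrist','dial')[:1],eyes.recognise('wrist','tab')[:1])
(r,n1),(b,n2)=blob(im,'red'),blob(im,'blue'); print(r,n1,b,n2)
p,e=fit(atz(k,*r,91),atz(k,*b,91)); print(p,e)
E
```

```text
3.6 [592.51757707  -7.32621827 222.5755296 ] [1.79996885e+02 8.90536574e-03 9.77549008e+01] [ 30.58993685  20.12792952 -43.1125285   87.07026519  13.90634449
  78.29167539  -5.8468877 ] [-0.24868591  0.47793695  0.18146347]
[{'extent': [279.8, 160.3, 299.0, 183.2], 'score': 0.9}] [{'extent': [265.3, 145.1, 362.6, 234.1], 'score': 0.56}] [{'extent': [230.4, 266.2, 313.1, 329.9], 'score': 0.74}]
[313.01369863 132.63013699] 146 [257.31404959 201.36363636] 121
[ 5.91377728e+02 -7.91983529e+00  1.45372680e-01] 0.2701071887366524
```

View pics/w1.png

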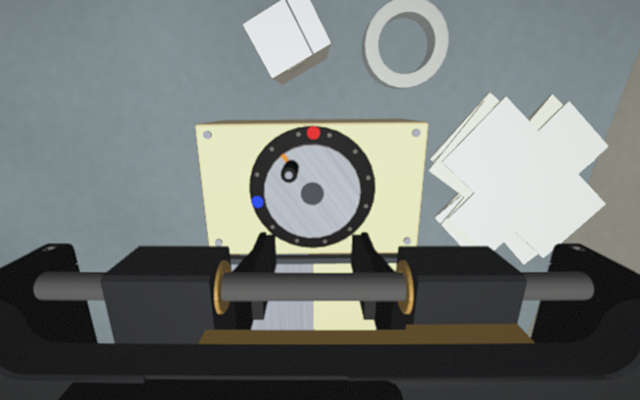

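The wrist view shows red at (313,133), blue at (257,201), the knob top at about (289,174) and the orange line pointing between red and blue. That matches the top camera.

```bash
python3 - <<'E'
from h import *
k=cam('wrist'); p=np.array([591.5,-7.6,.147])
kn=atz(k,289.5,174.5,138); d=kn[:2]-p[:2]; print(kn,np.hypot(*d),p[2]+np.pi-np.arctan2(d[1],d[0]))
print(atz(k,311.5,193.5,102))
for a in (.8,.85,.9): t=p[2]+np.pi-a; print(a,p[:2]+32*np.r_[np.cos(t),np.sin(t)])
E
```

```text
[569.73571643  15.33154084 138.        ] 31.61549627206905 0.9585078061565993
[590.89428579  -8.10791082 102.        ]
0.8 [566.08353089  11.84230177]
0.85 [567.08700495  13.08829796]
0.9 [568.15149878  14.28258419]
```

jog_arm(rows=[[[12.6, -10.2, 0], [0, 0, -0.011], 0.5], [[12.7, -10.3, 0], [0, 0, 0], 0.5], [[0, 0, 30], [0, 0, 0], 0.5], [[0, 0, 30], [0, 0, 0], 0.5], [[0, 0, 25], [0, 0, 0], 0.5], [[0, 0, 20], [0, 0, 0], 0.5], [[0, 0, 10], [0, 0, 0], 0.5], [[0, 0, 0], [0, 0, 0], 0.5]])

```text
time_s: 4.6
ee_pos: [567.9, 14.8, 106.5]
orientation: [-179.9, -0.0, 98.6]
ft_force: [-0.4, 0.1, 0.7]
gripper_width: 43.4
gripper_force: 0.0
```

jog_arm(rows=[[[0, 0, 0], [0, 0, 0], 0], [[0, 0, 0], [0, 0, 0], 0], [[0, 0, 0], [0, 0, 0], 0], [[0, 0, 0], [0, 0, 0], 0], [[0, 0, 0], [0, 0, 0], 0]], newtons=15)

```text
time_s: 5.1
ee_pos: [568.9, 14.7, 107.9]
orientation: [180.0, 0.0, 98.6]
ft_force: [-0.3, -0.0, 1.5]
gripper_width: 13.3
gripper_force: 15.0
```

```bash
cat >> h.py <<'E'
AX=np.array([591.5,-7.6]); YAW=np.radians(98.6)
def ang(ax=AX,prev=None):
    s=env.observe(); d=np.array(s['ee_pos'][:2])-ax; bx=np.radians(8.5)
    a=bx+np.pi-np.arctan2(d[1],d[0]); 
    if prev is not None: a+=2*np.pi*round((prev-a)/2/np.pi)
    return a,np.hypot(*d)
def plan(angs,pos,ax=AX,o=0,r=32):
    bx=np.radians(8.5); ex=np.array([np.cos(YAW),np.sin(YAW)]); ey=np.array([np.sin(YAW),-np.cos(YAW)])
    c=np.array(pos[:2],float); out=[]
    for a in angs:
        t=bx+np.pi-a; q=ax+r*np.r_[np.cos(t),np.sin(t)]-c
        x,y=round(float(q@ex),1),round(float(q@ey),1); c=c+x*ex+y*ey; out.append(f'[[{x},{y},0],[0,0,0],{o}]')
    for i in range(0,len(out),8): print('['+','.join(out[i:i+8])+']')
    print('end',c)
E
python3 - <<'E'
from h import *
print(ang()); plan(.92+.25*np.arange(1,9),env.observe()['ee_pos'])
E
```

```text
(np.float64(0.9266086643021731), np.float64(31.727740282099724))
[[[4.1,6.6,0],[0,0,0],0],[[2.1,7.7,0],[0,0,0],0],[[0.2,7.9,0],[0,0,0],0],[[-1.8,7.8,0],[0,0,0],0],[[-3.6,7.1,0],[0,0,0],0],[[-5.3,6.0,0],[0,0,0],0],[[-6.6,4.4,0],[0,0,0],0],[[-7.5,2.7,0],[0,0,0],0]]
end [621.29245301   3.98764529]
```

jog_arm(rows=[[[4.1, 6.6, 0], [0, 0, 0], 0], [[2.1, 7.7, 0], [0, 0, 0], 0], [[0.2, 7.9, 0], [0, 0, 0], 0], [[-1.8, 7.8, 0], [0, 0, 0], 0], [[-3.6, 7.1, 0], [0, 0, 0], 0], [[-5.3, 6.0, 0], [0, 0, 0], 0], [[-6.6, 4.4, 0], [0, 0, 0], 0], [[-7.5, 2.7, 0], [0, 0, 0], 0]])

```text
time_s: 5.9
ee_pos: [621.0, 4.7, 107.8]
orientation: [-179.9, -0.0, 98.6]
ft_force: [-8.6, -0.4, 9.7]
gripper_width: 13.6
gripper_force: 15.0
```

jog_arm(rows=[[[0, 0, 0], [0, 0, 0], 0], [[0, 0, 0], [0, 0, 0], 0]])

```text
time_s: 6.1
ee_pos: [621.4, 3.5, 107.9]
orientation: [-180.0, 0.0, 98.6]
ft_force: [-5.0, -3.8, 6.7]
gripper_width: 13.5
gripper_force: 15.0
```

```bash
python3 - <<'E'
from h import *
s=env.observe();print(ang(prev=2.9),s['ft_force'],s['ee_pos'],s['gripper_width']); plan(2.92+.25*np.arange(1,17),[621.29,3.99])
k=cam('wrist'); im=eyes.read_camera('wrist'); cv2.imwrite('pics/w2.png',im[60:300,150:470])
E
```

```text
(np.float64(2.934322400009423), np.float64(31.919307962778927)) [-5.01130743 -3.80448826  6.68894094] [621.42210647   3.51349472 107.86228635] 13.548921520906031
[[[-8.0,0.8,0],[0,0,0],0],[[-7.9,-1.2,0],[0,0,0],0],[[-7.3,-3.2,0],[0,0,0],0],[[-6.3,-4.8,0],[0,0,0],0],[[-4.9,-6.3,0],[0,0,0],0],[[-3.3,-7.3,0],[0,0,0],0],[[-1.3,-7.9,0],[0,0,0],0],[[0.7,-7.9,0],[0,0,0],0]]
[[[2.6,-7.6,0],[0,0,0],0],[[4.4,-6.6,0],[0,0,0],0],[[5.9,-5.4,0],[0,0,0],0],[[7.1,-3.7,0],[0,0,0],0],[[7.7,-1.9,0],[0,0,0],0],[[8.0,0.1,0],[0,0,0],0],[[7.7,2.1,0],[0,0,0],0],[[7.0,3.9,0],[0,0,0],0]]
end [563.22038426   7.44539117]
```

View pics/w2.png

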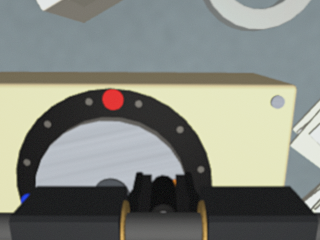

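The crop shows the fingers at (165,185) holding the knob with the orange line at it, so the dial is turning with small forces.

jog_arm(rows=[[[-8.0, 0.8, 0], [0, 0, 0], 0], [[-7.9, -1.2, 0], [0, 0, 0], 0], [[-7.3, -3.2, 0], [0, 0, 0], 0], [[-6.3, -4.8, 0], [0, 0, 0], 0], [[-4.9, -6.3, 0], [0, 0, 0], 0], [[-3.3, -7.3, 0], [0, 0, 0], 0], [[-1.3, -7.9, 0], [0, 0, 0], 0], [[0.7, -7.9, 0], [0, 0, 0], 0]])

```text
time_s: 6.95
ee_pos: [590.4, -40.1, 107.9]
orientation: [179.8, 0.0, 98.6]
ft_force: [3.7, 1.6, 2.1]
gripper_width: 13.4
gripper_force: 15.0
```

jog_arm(rows=[[[2.6, -7.6, 0], [0, 0, 0], 0], [[4.4, -6.6, 0], [0, 0, 0], 0], [[5.9, -5.4, 0], [0, 0, 0], 0], [[7.1, -3.7, 0], [0, 0, 0], 0], [[7.7, -1.9, 0], [0, 0, 0], 0], [[8.0, 0.1, 0], [0, 0, 0], 0], [[7.7, 2.1, 0], [0, 0, 0], 0], [[7.0, 3.9, 0], [0, 0, 0], 0]])

```text
time_s: 7.75
ee_pos: [562.6, 6.1, 107.8]
orientation: [-179.9, 0.1, 98.5]
ft_force: [-0.3, -5.9, 6.6]
gripper_width: 13.5
gripper_force: 15.0
```

```bash
python3 - <<'E'
from h import *
s=env.observe();print(s['time_s'],ang(prev=6.9),s['ft_force'],s['ee_pos'],s['gripper_width']); plan([7.14,7.36,7.54,7.68,7.78,7.84],[563.22,7.45])
E
```

```text
7.75 (np.float64(6.874839823364072), np.float64(31.990270734817468)) [-0.32853483 -5.88321278  6.64336076] [562.60189338   6.12140137 107.81993938] 13.469942336311993
[[[5.1,4.8,0],[0,0,0],0],[[4.0,5.8,0],[0,0,0],0],[[2.2,5.3,0],[0,0,0],0],[[1.1,4.3,0],[0,0,0],0],[[0.4,3.2,0],[0,0,0],0],[[0.1,1.9,0],[0,0,0],0]]
end [586.30653051  23.9882015 ]
```

jog_arm(rows=[[[5.1, 4.8, 0], [0, 0, 0], 0], [[4.0, 5.8, 0], [0, 0, 0], 0], [[2.2, 5.3, 0], [0, 0, 0], 0], [[1.1, 4.3, 0], [0, 0, 0], 0], [[0.4, 3.2, 0], [0, 0, 0], 0], [[0.1, 1.9, 0], [0, 0, 0], 0], [[0, 0, 0], [0, 0, 0], 0], [[0, 0, 0], [0, 0, 0], 0]])

```text
time_s: 8.55
ee_pos: [585.3, 23.5, 107.8]
orientation: [-179.9, 0.1, 98.6]
ft_force: [-3.6, -3.6, 9.2]
gripper_width: 13.6
gripper_force: 15.0
```

```bash
python3 - <<'E'
from h import *
s=env.observe();print(s['time_s'],ang(prev=7.8),s['ft_force'],s['ee_pos'],s['gripper_width'])
k=cam('wrist'); im=eyes.read_camera('wrist'); cv2.imwrite('pics/w3.png',cv2.resize(im[60:260,180:440],None,fx=3,fy=3))
r,n=blob(im,'red');P=atz(k,*r,91)[:2]-AX; print('red angle',np.radians(8.5)+np.pi-np.arctan2(P[1],P[0]),np.hypot(*P),n)
E
```

```text
8.55 (np.float64(7.8066852059218865), np.float64(31.68542004707729)) [-3.64080126 -3.55395679  9.16753429] [585.34024026  23.48091381 107.78074669] 13.577501941972143
red angle 1.5955157179635602 55.680121369236254 328
```

View pics/w3.png

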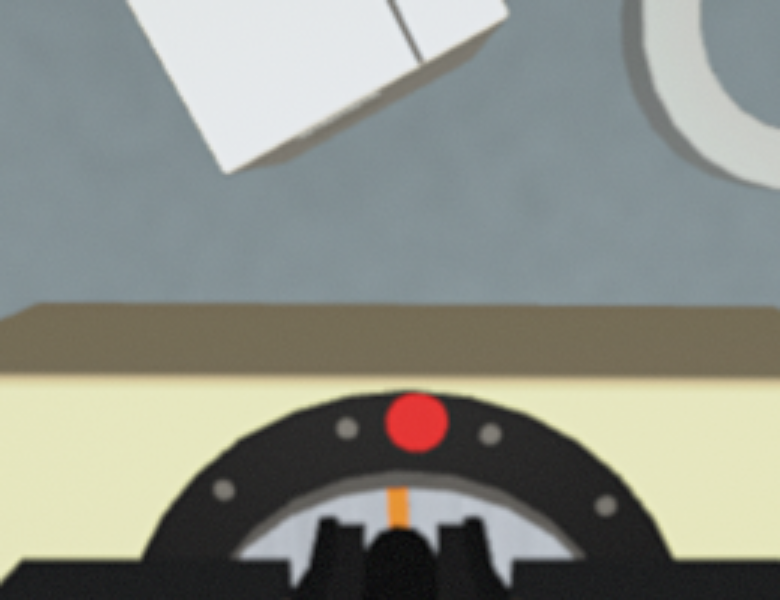

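The orange line at (398,508) sits slightly left of the red dot at (417,422), so about 2 mm remain, as the measurement says.

jog_arm(rows=[[[0.1, 1.1, 0], [0, 0, 0], 0], [[0, 1.0, 0], [0, 0, 0], 0], [[0, 0, 0], [0, 0, 0], 0], [[0, 0, 0], [0, 0, 0], 0]])

```text
time_s: 9.0
ee_pos: [587.0, 23.7, 107.8]
orientation: [-179.9, 0.1, 98.6]
ft_force: [-5.2, -3.5, 9.5]
gripper_width: 13.1
gripper_force: 15.0
```

```bash
cat >> h.py <<'E'
def check(prev):
    s=env.observe();print(s['time_s'],ang(prev=prev),s['ft_force'],s['ee_pos'],s['gripper_width'])
    k=cam('wrist'); im=eyes.read_camera('wrist').astype(int); b,g,r=im[...,0],im[...,1],im[...,2]
    m=((r>180)&(g>90)&(g<190)&(b<90)).astype(np.uint8); n,l,st,c=cv2.connectedComponentsWithStats(m)
    for i in range(1,n):
        if st[i,4]>8:
            P=atz(k,*c[i],102)[:2]-AX; print('orange',c[i],st[i,4],np.hypot(*P),np.radians(8.5)+np.pi-np.arctan2(P[1],P[0]))
    return im
E
python3 - <<'E'
from h import *
check(7.8)
E
```

```text
9.0 (np.float64(7.860916265883782), np.float64(31.637134652702148)) [-5.20420663 -3.5440365   9.4692397 ] [587.04082651  23.72130363 107.76038362] 13.115210214128208
orange [313.  228.5] 60 41.86220876424267 1.5678200201495471
orange [354.35294118 289.76470588] 17 25.724090350867264 3.107815027457241
orange [272.16666667 306.16666667] 24 28.300249036833048 5.873988082767886
orange [353.96428571 306.46428571] 28 28.32433798647096 3.552352873590139
```

```bash
python3 - <<'E'
from h import *
plan(7.86-.25*np.arange(1,25),[588.36,24.4])
E
```

```text
[[[-1.0,-9.4,0],[0,0,0],0],[[-2.9,-7.4,0],[0,0,0],0],[[-4.6,-6.5,0],[0,0,0],0],[[-6.1,-5.2,0],[0,0,0],0],[[-7.2,-3.5,0],[0,0,0],0],[[-7.8,-1.6,0],[0,0,0],0],[[-8.0,0.4,0],[0,0,0],0],[[-7.6,2.3,0],[0,0,0],0]]
[[[-6.8,4.2,0],[0,0,0],0],[[-5.6,5.7,0],[0,0,0],0],[[-4.0,6.9,0],[0,0,0],0],[[-2.2,7.7,0],[0,0,0],0],[[-0.1,7.9,0],[0,0,0],0],[[1.7,7.8,0],[0,0,0],0],[[3.7,7.1,0],[0,0,0],0],[[5.3,6.0,0],[0,0,0],0]]
[[[6.6,4.4,0],[0,0,0],0],[[7.5,2.7,0],[0,0,0],0],[[7.9,0.8,0],[0,0,0],0],[[7.9,-1.2,0],[0,0,0],0],[[7.4,-3.2,0],[0,0,0],0],[[6.3,-4.8,0],[0,0,0],0],[[4.9,-6.3,0],[0,0,0],0],[[3.2,-7.3,0],[0,0,0],0]]
end [595.99997587  24.0383805 ]
```

jog_arm(rows=[[[-1.0, -9.4, 0], [0, 0, 0], 0], [[-2.9, -7.4, 0], [0, 0, 0], 0], [[-4.6, -6.5, 0], [0, 0, 0], 0], [[-6.1, -5.2, 0], [0, 0, 0], 0], [[-7.2, -3.5, 0], [0, 0, 0], 0], [[-7.8, -1.6, 0], [0, 0, 0], 0], [[-8.0, 0.4, 0], [0, 0, 0], 0], [[-7.6, 2.3, 0], [0, 0, 0], 0]])

```text
time_s: 9.85
ee_pos: [563.9, -24.7, 107.8]
orientation: [-180.0, -0.0, 98.6]
ft_force: [0.8, 3.6, 6.9]
gripper_width: 13.0
gripper_force: 15.0
```

jog_arm(rows=[[[-6.8, 4.2, 0], [0, 0, 0], 0], [[-5.6, 5.7, 0], [0, 0, 0], 0], [[-4.0, 6.9, 0], [0, 0, 0], 0], [[-2.2, 7.7, 0], [0, 0, 0], 0], [[-0.1, 7.9, 0], [0, 0, 0], 0], [[1.7, 7.8, 0], [0, 0, 0], 0], [[3.7, 7.1, 0], [0, 0, 0], 0], [[5.3, 6.0, 0], [0, 0, 0], 0]])

```text
time_s: 10.65
ee_pos: [618.1, -25.8, 107.8]
orientation: [-179.9, 0.1, 98.5]
ft_force: [-4.0, -3.7, 8.8]
gripper_width: 13.2
gripper_force: 15.0
```

jog_arm(rows=[[[6.6, 4.4, 0], [0, 0, 0], 0], [[7.5, 2.7, 0], [0, 0, 0], 0], [[7.9, 0.8, 0], [0, 0, 0], 0], [[7.9, -1.2, 0], [0, 0, 0], 0], [[7.4, -3.2, 0], [0, 0, 0], 0], [[6.3, -4.8, 0], [0, 0, 0], 0], [[4.9, -6.3, 0], [0, 0, 0], 0], [[3.2, -7.3, 0], [0, 0, 0], 0]])

```text
time_s: 11.45
ee_pos: [596.0, 23.7, 107.9]
orientation: [179.9, 0.0, 98.6]
ft_force: [5.9, -2.5, 4.1]
gripper_width: 13.2
gripper_force: 15.0
```

```bash
python3 - <<'E'
from h import *
s=env.observe();print(s['time_s'],ang(prev=1.86),s['ft_force'],s['ee_pos'],s['gripper_width'])
plan([1.61,1.36,1.11,.86,.61,.38,.18,.02],[596,24.04])
plan([-.08,-.14,-.16],[560,-12.95])
E
```

```text
11.45 (np.float64(1.860375679617183), np.float64(31.638402980418675)) [ 5.8814163  -2.46779543  4.10756774] [595.95333862  23.72341486 107.87493875] 13.239778699592714
[[[1.4,-7.9,0],[0,0,0],0],[[-0.7,-7.9,0],[0,0,0],0],[[-2.6,-7.6,0],[0,0,0],0],[[-4.4,-6.6,0],[0,0,0],0],[[-5.9,-5.4,0],[0,0,0],0],[[-6.5,-3.5,0],[0,0,0],0],[[-6.1,-1.8,0],[0,0,0],0],[[-5.1,-0.5,0],[0,0,0],0]]
end [559.73434387 -11.68467194]
[[[-1.9,0.0,0],[0,0,0],0],[[-1.9,0.3,0],[0,0,0],0],[[-0.7,0.0,0],[0,0,0],0]]
end [560.96953596 -17.35454311]
```

jog_arm(rows=[[[1.4, -7.9, 0], [0, 0, 0], 0], [[-0.7, -7.9, 0], [0, 0, 0], 0], [[-2.6, -7.6, 0], [0, 0, 0], 0], [[-4.4, -6.6, 0], [0, 0, 0], 0], [[-5.9, -5.4, 0], [0, 0, 0], 0], [[-6.5, -3.5, 0], [0, 0, 0], 0], [[-6.1, -1.8, 0], [0, 0, 0], 0], [[-5.1, -0.5, 0], [0, 0, 0], 0]])

```text
time_s: 12.25
ee_pos: [559.4, -10.4, 107.8]
orientation: [180.0, -0.1, 98.7]
ft_force: [2.7, 5.4, 5.8]
gripper_width: 13.7
gripper_force: 15.0
```

jog_arm(rows=[[[-3, 0, 0], [0, 0, 0], 0], [[-2, 0.2, 0], [0, 0, 0], 0], [[-1, 0.1, 0], [0, 0, 0], 0], [[0, 0, 0], [0, 0, 0], 0], [[0, 0, 0], [0, 0, 0], 0]])

```text
time_s: 12.75
ee_pos: [560.3, -15.9, 107.8]
orientation: [-180.0, -0.1, 98.7]
ft_force: [0.9, 3.9, 7.0]
gripper_width: 13.5
gripper_force: 15.0
```

```bash
python3 - <<'E'
from h import *
im=check(-.2); cv2.imwrite('pics/w4.png',cv2.resize(im[100:300,180:440].astype(np.uint8),None,fx=3,fy=3))
E
```

```text
12.75 (np.float64(-0.11127799453608844), np.float64(32.27575536993727)) [0.8755008  3.91182104 7.04925506] [560.30597367 -15.88595838 107.79653078] 13.520184144211482
orange [354.33333333 290.16666667] 18 35.17670816195373 4.898760443252614
orange [272.11538462 306.03846154] 26 74.34929274237834 5.610916801770908
orange [354.         306.51851852] 27 46.88387290528441 4.845401936286699
```

View pics/w4.png

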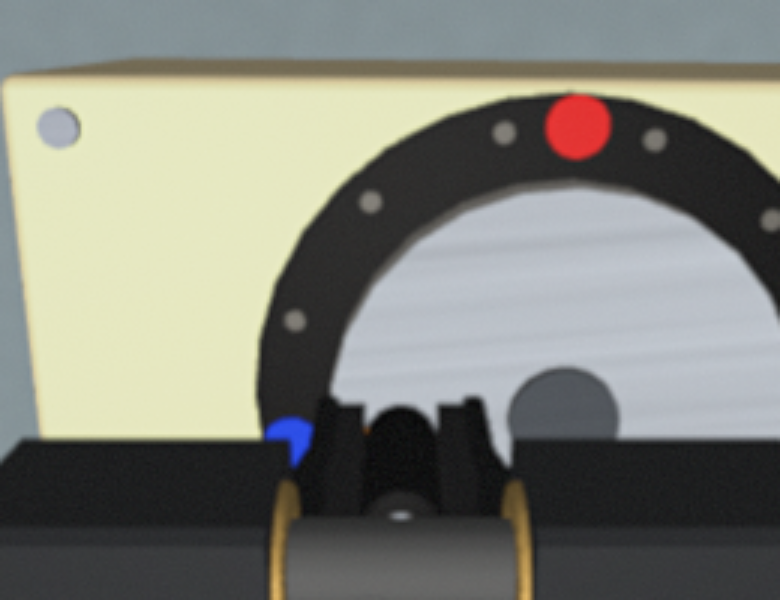

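The orange line is hidden. The fingers at (400,470) hold the knob, which still sits slightly to the red side of the blue dot at (290,440). About 3 mm remain.

jog_arm(rows=[[[-1.5, 0.2, 0], [0, 0, 0], 0], [[-1.5, 0.2, 0], [0, 0, 0], 0], [[0, 0, 0], [0, 0, 0], 0], [[0, 0, 0], [0, 0, 0], 0]])

```text
time_s: 13.2
ee_pos: [561.2, -19.0, 107.8]
orientation: [-180.0, -0.1, 98.7]
ft_force: [0.9, 4.2, 6.7]
gripper_width: 13.6
gripper_force: 15.0
```

```bash
python3 - <<'E'
from h import *
im=check(-.2)
t=eyes.read_camera('top'); cv2.imwrite('pics/t2.png',cv2.resize(t[160:260,290:390],None,fx=5,fy=5,interpolation=cv2.INTER_CUBIC))
E
```

```text
13.2 (np.float64(-0.21114462289815528), np.float64(32.31835468238921)) [0.92638659 4.16697088 6.74133877] [561.24763864 -18.96972655 107.80317567] 13.596195360787561
orange [354.33333333 290.16666667] 18 38.25171634905744 4.8710824809519195
orange [272.16 306.04] 25 76.00076617724812 5.573985494974032
orange [353.96428571 306.46428571] 28 49.96957958597398 4.828133947638351
```

```bash
python3 - <<'E'
from h import *
plan([0,.2,.4,.6,.8,1.0,1.15,1.28],[561.8,-20.5])
E
```

```text
[[[8.4,-0.7,0],[0,0,0],0],[[6.3,0.6,0],[0,0,0],0],[[6.1,1.9,0],[0,0,0],0],[[5.6,3.1,0],[0,0,0],0],[[4.9,4.1,0],[0,0,0],0],[[4.0,5.1,0],[0,0,0],0],[[2.2,4.2,0],[0,0,0],0],[[1.5,3.9,0],[0,0,0],0]]
end [577.91851326  21.38118349]
```

jog_arm(rows=[[[8.4, -0.7, 0], [0, 0, 0], 0], [[6.3, 0.6, 0], [0, 0, 0], 0], [[6.1, 1.9, 0], [0, 0, 0], 0], [[5.6, 3.1, 0], [0, 0, 0], 0], [[4.9, 4.1, 0], [0, 0, 0], 0], [[4.0, 5.1, 0], [0, 0, 0], 0], [[2.2, 4.2, 0], [0, 0, 0], 0], [[1.5, 3.9, 0], [0, 0, 0], 0]])

```text
time_s: 14.1
ee_pos: [576.5, 20.4, 107.7]
orientation: [-179.8, 0.1, 98.6]
ft_force: [-4.5, -3.5, 9.1]
gripper_width: 13.1
gripper_force: 15.0
```

jog_arm(rows=[[[0, 0, 0], [0, 0, 0], 0], [[0, 0, 0], [0, 0, 0], 0]])

```text
time_s: 14.3
ee_pos: [577.2, 20.7, 107.7]
orientation: [-179.9, 0.0, 98.6]
ft_force: [-0.3, -2.2, 9.5]
gripper_width: 13.3
gripper_force: 15.0
```

```bash
cat >> h.py <<'E'
def tang(prev):
    s=env.observe(); a,r=ang(prev=prev); t=np.radians(8.5)+np.pi-a
    T=np.array([np.sin(t),-np.cos(t)]); f=np.array(s['ft_force'][:2]); print('t',s['time_s'],'a',round(a,3),'r',round(r,2),'Ft',round(f@T,2),'Fr',round(f@[np.cos(t),np.sin(t)],2),s['ee_pos'][:2])
E
python3 - <<'E'
from h import *
tang(1.28)
plan(1.28+.04*np.arange(1,49),[577.92,21.38])
E
```

```text
t 14.3 a 1.252 r 31.72 Ft -1.25 Fr -1.8 [577.20945106  20.71954868]
[[[0.3,1.2,0],[0,0,0],0],[[0.3,1.3,0],[0,0,0],0],[[0.3,1.2,0],[0,0,0],0],[[0.1,1.3,0],[0,0,0],0],[[0.2,1.2,0],[0,0,0],0],[[0.1,1.3,0],[0,0,0],0],[[0.0,1.3,0],[0,0,0],0],[[-0.0,1.3,0],[0,0,0],0]]
[[[-0.1,1.3,0],[0,0,0],0],[[-0.1,1.2,0],[0,0,0],0],[[-0.1,1.3,0],[0,0,0],0],[[-0.3,1.3,0],[0,0,0],0],[[-0.2,1.2,0],[0,0,0],0],[[-0.4,1.3,0],[0,0,0],0],[[-0.3,1.2,0],[0,0,0],0],[[-0.4,1.2,0],[0,0,0],0]]
[[[-0.5,1.2,0],[0,0,0],0],[[-0.5,1.2,0],[0,0,0],0],[[-0.6,1.1,0],[0,0,0],0],[[-0.6,1.1,0],[0,0,0],0],[[-0.6,1.1,0],[0,0,0],0],[[-0.7,1.1,0],[0,0,0],0],[[-0.7,1.1,0],[0,0,0],0],[[-0.8,1.0,0],[0,0,0],0]]
[[[-0.8,1.0,0],[0,0,0],0],[[-0.9,0.9,0],[0,0,0],0],[[-0.9,0.9,0],[0,0,0],0],[[-0.9,0.9,0],[0,0,0],0],[[-1.0,0.9,0],[0,0,0],0],[[-1.0,0.8,0],[0,0,0],0],[[-1.0,0.7,0],[0,0,0],0],[[-1.1,0.8,0],[0,0,0],0]]
[[[-1.0,0.6,0],[0,0,0],0],[[-1.1,0.7,0],[0,0,0],0],[[-1.2,0.6,0],[0,0,0],0],[[-1.1,0.5,0],[0,0,0],0],[[-1.2,0.5,0],[0,0,0],0],[[-1.2,0.5,0],[0,0,0],0],[[-1.2,0.4,0],[0,0,0],0],[[-1.3,0.3,0],[0,0,0],0]]
[[[-1.2,0.3,0],[0,0,0],0],[[-1.3,0.3,0],[0,0,0],0],[[-1.2,0.2,0],[0,0,0],0],[[-1.3,0.1,0],[0,0,0],0],[[-1.3,0.1,0],[0,0,0],0],[[-1.2,0.1,0],[0,0,0],0],[[-1.3,-0.0,0],[0,0,0],0],[[-1.3,-0.1,0],[0,0,0],0]]
end [623.33386382  -4.72250894]
```

jog_arm(rows=[[[0.3, 1.2, 0], [0, 0, 0], 0], [[0.3, 1.3, 0], [0, 0, 0], 0], [[0.3, 1.2, 0], [0, 0, 0], 0], [[0.1, 1.3, 0], [0, 0, 0], 0]])

```text
time_s: 14.7
ee_pos: [581.5, 22.4, 107.7]
orientation: [-179.9, 0.0, 98.6]
ft_force: [-3.5, -1.2, 10.4]
gripper_width: 13.5
gripper_force: 15.0
```

jog_arm(rows=[[[0.2, 1.2, 0], [0, 0, 0], 0], [[0.1, 1.3, 0], [0, 0, 0], 0], [[0, 1.3, 0], [0, 0, 0], 0], [[0, 1.3, 0], [0, 0, 0], 0]])

```text
time_s: 15.1
ee_pos: [586.3, 23.6, 107.7]
orientation: [-179.8, 0.0, 98.6]
ft_force: [-4.7, -1.8, 12.2]
gripper_width: 13.9
gripper_force: 15.0
```

jog_arm(rows=[[[-0.1, 1.3, 0], [0, 0, 0], 0], [[-0.1, 1.2, 0], [0, 0, 0], 0], [[-0.1, 1.3, 0], [0, 0, 0], 0], [[-0.3, 1.3, 0], [0, 0, 0], 0]])

```text
time_s: 15.5
ee_pos: [591.5, 24.0, 107.7]
orientation: [-179.9, 0.0, 98.6]
ft_force: [-4.2, -1.2, 10.4]
gripper_width: 13.3
gripper_force: 15.0
```

jog_arm(rows=[[[-0.2, 1.2, 0], [0, 0, 0], 0], [[-0.4, 1.3, 0], [0, 0, 0], 0], [[-0.3, 1.2, 0], [0, 0, 0], 0], [[-0.4, 1.2, 0], [0, 0, 0], 0]])

```text
time_s: 15.9
ee_pos: [596.3, 23.6, 107.7]
orientation: [-179.8, 0.0, 98.6]
ft_force: [-4.7, -1.0, 11.7]
gripper_width: 13.5
gripper_force: 15.0
```

jog_arm(rows=[[[-0.5, 1.2, 0], [0, 0, 0], 0], [[-0.5, 1.2, 0], [0, 0, 0], 0], [[-0.6, 1.1, 0], [0, 0, 0], 0], [[-0.6, 1.1, 0], [0, 0, 0], 0]])

```text
time_s: 16.3
ee_pos: [601.4, 22.4, 107.7]
orientation: [-179.9, -0.0, 98.6]
ft_force: [-3.6, 0.8, 10.6]
gripper_width: 13.5
gripper_force: 15.0
```

jog_arm(rows=[[[-0.6, 1.1, 0], [0, 0, 0], 0], [[-0.7, 1.1, 0], [0, 0, 0], 0], [[-0.7, 1.1, 0], [0, 0, 0], 0], [[-0.8, 1.0, 0], [0, 0, 0], 0]])

```text
time_s: 16.7
ee_pos: [605.9, 20.5, 107.7]
orientation: [-179.8, -0.0, 98.6]
ft_force: [-4.1, 0.7, 11.0]
gripper_width: 13.1
gripper_force: 15.0
```

jog_arm(rows=[[[-0.8, 1.0, 0], [0, 0, 0], 0], [[-0.9, 0.9, 0], [0, 0, 0], 0], [[-0.9, 0.9, 0], [0, 0, 0], 0], [[-0.9, 0.9, 0], [0, 0, 0], 0]])

```text
time_s: 17.1
ee_pos: [610.8, 17.4, 107.8]
orientation: [-179.9, -0.0, 98.6]
ft_force: [-0.5, 1.3, 8.7]
gripper_width: 13.9
gripper_force: 15.0
```

jog_arm(rows=[[[-1.0, 0.9, 0], [0, 0, 0], 0], [[-1.0, 0.8, 0], [0, 0, 0], 0], [[-1.0, 0.7, 0], [0, 0, 0], 0], [[-1.1, 0.8, 0], [0, 0, 0], 0]])

```text
time_s: 17.5
ee_pos: [614.6, 14.0, 107.8]
orientation: [-179.9, -0.0, 98.6]
ft_force: [-0.4, 1.8, 7.6]
gripper_width: 13.3
gripper_force: 15.0
```

```bash
python3 - <<'E'
from h import *
tang(2.5)
E
```

```text
t 17.5 a 2.537 r 31.63 Ft -1.64 Fr 0.93 [614.58542598  14.02404488]
```

jog_arm(rows=[[[-1.0, 0.6, 0], [0, 0, 0], 0], [[-1.1, 0.7, 0], [0, 0, 0], 0], [[-1.2, 0.6, 0], [0, 0, 0], 0], [[-1.1, 0.5, 0], [0, 0, 0], 0]])

```text
time_s: 17.9
ee_pos: [617.2, 10.9, 107.8]
orientation: [-179.9, -0.1, 98.7]
ft_force: [-3.7, 4.0, 9.2]
gripper_width: 13.5
gripper_force: 15.0
```

```bash
python3 - <<'E'
from h import *
tang(2.7)
E
```

```text
t 17.9 a 2.667 r 31.67 Ft -5.46 Fr -0.69 [617.21435477  10.88031915]
```

jog_arm(rows=[[[-1.2, 0.5, 0], [0, 0, 0], 0], [[-1.2, 0.5, 0], [0, 0, 0], 0]])

```text
time_s: 18.1
ee_pos: [618.1, 9.7, 107.8]
orientation: [-179.9, -0.2, 98.7]
ft_force: [-5.4, 6.9, 10.5]
gripper_width: 13.3
gripper_force: 15.0
```

```bash
python3 - <<'E'
from h import *
tang(2.7)
E
```

```text
t 18.1 a 2.713 r 31.74 Ft -8.69 Fr -0.77 [618.11083663   9.70743521]
```

jog_arm(rows=[[[-1.0, 0.4, 0], [0, 0, 0], 0], [[0, 0, 0], [0, 0, 0], 0], [[0, 0, 0], [0, 0, 0], 0]])

```text
time_s: 18.4
ee_pos: [618.4, 9.3, 107.7]
orientation: [-179.8, -0.2, 98.7]
ft_force: [-5.6, 6.0, 11.4]
gripper_width: 13.2
gripper_force: 15.0
```

```bash
python3 - <<'E'
from h import *
tang(2.7)
E
```

```text
t 18.4 a 2.729 r 31.74 Ft -8.04 Fr -1.55 [618.37238736   9.29900343]
```

The dial is firmly resisting at about 2.73 rad: 8 N and no further movement, so that is the stop. Next I release the knob, lift and go to the tab.

jog_arm(rows=[[[0, 0, 0], [0, 0, 0], 0.5], [[0, 0, 0], [0, 0, 0], 0.5], [[0, 0, 0], [0, 0, 0], 0.5], [[0, 0, 0], [0, 0, 0], 0.5], [[0, 0, -30], [0, 0, 0], 0.5], [[0, 0, -40], [0, 0, 0], 0.5]])

```text
time_s: 19.0
ee_pos: [618.5, 6.2, 176.2]
orientation: [-179.7, -0.0, 98.6]
ft_force: [-0.2, -0.0, 0.5]
gripper_width: 42.6
gripper_force: 0.0
```

jog_arm(rows=[[[-28.8, -23.2, 0], [0, 0, 0], 0.5], [[-28.8, -23.2, 0], [0, 0, 0], 0.5], [[-28.8, -23.2, 0], [0, 0, 0], 0.5], [[-28.8, -23.2, 0], [0, 0, 0], 0.5], [[-28.8, -23.2, 0], [0, 0, 0], 0.5], [[0, 0, 0], [0, 0, 0], 0.5], [[0, 0, 0], [0, 0, 0], 0.5]])

```text
time_s: 19.7
ee_pos: [526.4, -153.8, 177.5]
orientation: [-180.0, 0.0, 98.5]
ft_force: [0.8, 0.8, 0.7]
gripper_width: 43.7
gripper_force: 0.0
```

```bash
python3 - <<'E'
from h import *
s=env.observe();print(s['time_s'],s['ee_pos'],s['orientation'],s['ft_force'],s['gripper_width'])
im=eyes.read_camera('scene'); cv2.imwrite('pics/s2.png',cv2.resize(im[90:290,180:380],None,fx=3,fy=3))
k=cam('wrist'); w=eyes.read_camera('wrist'); cv2.imwrite('pics/w5.png',w); print(eyes.recognise('wrist','tab'))
E
```

```text
19.7 [ 526.43634272 -153.82885812  177.54909521] [-1.79994008e+02  1.22841979e-02  9.84724767e+01] [0.77513266 0.79323986 0.69322134] 43.66525042524847
[{'extent': [288.9, 138.1, 419.9, 273.5], 'score': 0.84}]
```

View pics/w5.png

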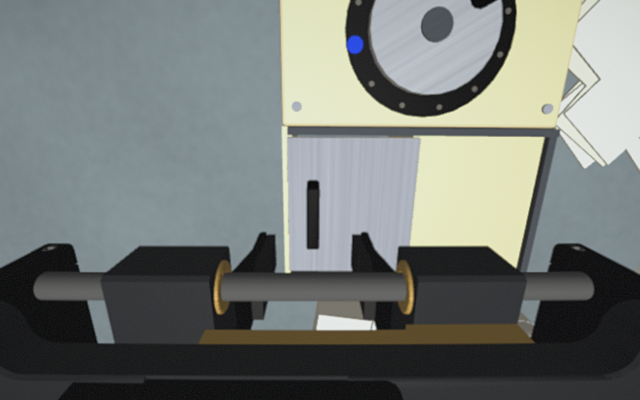

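View pics/s2.png

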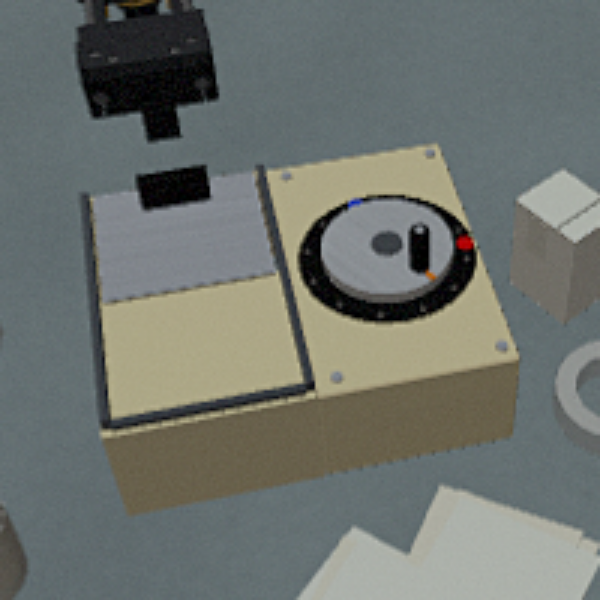

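The wrist view shows the tab upright at about (313,182–248), centred between the fingers in the closing direction. The scene view shows the dial at rest, with everything else in place.

```bash
python3 - <<'E'
from h import *
k=cam('wrist')
for z in (120,124): print(z,atz(k,313,182,z),atz(k,313,248,z),atz(k,313,215,z))
t=cam('top'); print(atz(t,409.7,236.5,122))
E
```

```text
120 [ 523.11448739 -126.2004543   120.        ] [ 531.14587569 -178.42921923  120.        ] [ 526.9988361  -151.46050753  120.        ]
124 [ 522.96847834 -125.25619871  124.        ] [ 530.85340609 -176.5325189   124.        ] [ 526.78199199 -150.05560914  124.        ]
[ 526.79826608 -153.80510504  122.        ]
```

jog_arm(rows=[[[0, 0, 25], [0, 0, 0], 0.5], [[0, 0, 25], [0, 0, 0], 0.5], [[0, 0, 15], [0, 0, 0], 0.5], [[0, 0, 9], [0, 0, 0], 0.5], [[0, 0, 0], [0, 0, 0], 0.5]])

```text
time_s: 20.35
ee_pos: [526.6, -152.4, 102.7]
orientation: [-179.9, -0.1, 98.6]
ft_force: [1.0, -1.2, -0.6]
gripper_width: 43.3
gripper_force: 0.0
```

jog_arm(rows=[[[0, 0, 0], [0, 0, 0], 0], [[0, 0, 0], [0, 0, 0], 0], [[0, 0, 0], [0, 0, 0], 0], [[0, 0, 0], [0, 0, 0], 0], [[0, 0, 0], [0, 0, 0], 0]])

```text
time_s: 20.85
ee_pos: [526.9, -153.2, 103.9]
orientation: [180.0, 0.0, 98.6]
ft_force: [0.9, -0.1, -0.8]
gripper_width: 11.4
gripper_force: 0.0
```

jog_arm(rows=[[[0, 0, 0], [0, 0, 0], 0], [[0, 0, 0], [0, 0, 0], 0], [[0, 2, 0], [0, 0, 0], 0], [[0, 2, 0], [0, 0, 0], 0], [[0, 2, 0], [0, 0, 0], 0], [[0, 2, 0], [0, 0, 0], 0]])

```text
time_s: 21.45
ee_pos: [534.9, -152.0, 103.8]
orientation: [-180.0, 0.0, 98.6]
ft_force: [-3.4, -1.2, 4.9]
gripper_width: 9.9
gripper_force: 15.0
```

jog_arm(rows=[[[0, 8, 0], [0, 0, 0], 0], [[0, 8, 0], [0, 0, 0], 0], [[0, 8, 0], [0, 0, 0], 0], [[0, 8, 0], [0, 0, 0], 0], [[0, 8, 0], [0, 0, 0], 0], [[0, 8, 0], [0, 0, 0], 0], [[0, 8, 0], [0, 0, 0], 0], [[0, 8, 0], [0, 0, 0], 0]])

```text
time_s: 22.25
ee_pos: [598.4, -142.7, 103.8]
orientation: [-180.0, 0.0, 98.6]
ft_force: [-4.0, -1.8, 5.9]
gripper_width: 10.4
gripper_force: 15.0
```

jog_arm(rows=[[[0, 4, 0], [0, 0, 0], 0], [[0, 3, 0], [0, 0, 0], 0], [[0, 3, 0], [0, 0, 0], 0], [[0, 2, 0], [0, 0, 0], 0], [[0, 2, 0], [0, 0, 0], 0], [[0, 0, 0], [0, 0, 0], 0]])

```text
time_s: 22.85
ee_pos: [610.8, -140.9, 103.8]
orientation: [-179.8, 0.0, 98.6]
ft_force: [-10.1, -1.1, 11.2]
gripper_width: 9.8
gripper_force: 15.0
```

jog_arm(rows=[[[0, 1, 0], [0, 0, 0], 0], [[0, 0, 0], [0, 0, 0], 0], [[0, 0, 0], [0, 0, 0], 0.4], [[0, 0, 0], [0, 0, 0], 0.4], [[0, 0, 0], [0, 0, 0], 0.4], [[0, 0, 0], [0, 0, 0], 0.4], [[0, 0, -25], [0, 0, 0], 0.4], [[0, 0, -40], [0, 0, 0], 0.4]])

```text
time_s: 23.65
ee_pos: [611.4, -139.8, 166.7]
orientation: [-179.8, -0.1, 98.6]
ft_force: [0.7, 0.1, 0.6]
gripper_width: 34.6
gripper_force: 0.0
```

jog_arm(rows=[[[0, 0, -40], [0, 0, 0], 0.4], [[0, -40, 0], [0, 0, 0], 0.4], [[0, -40, 0], [0, 0, 0], 0.4], [[0, -40, 0], [0, 0, 0], 0.4], [[0, 0, 0], [0, 0, 0], 0.4], [[0, 0, 0], [0, 0, 0], 0.4]])

```text
time_s: 24.25
ee_pos: [494.0, -158.4, 209.0]
orientation: [180.0, 0.1, 98.5]
ft_force: [-0.1, -0.2, 0.1]
gripper_width: 34.8
gripper_force: 0.0
```

```bash
python3 - <<'E'
from h import *
s=env.observe();print(s['time_s'],s['ee_pos'],s['ft_force'])
im=eyes.read_camera('scene'); cv2.imwrite('pics/s3.png',cv2.resize(im[60:310,140:440],None,fx=2.4,fy=2.4))
E
```

```text
24.25 [ 494.02743634 -158.4427827   209.02889666] [-0.05011412 -0.23122263  0.09641608]
```

View pics/s3.png

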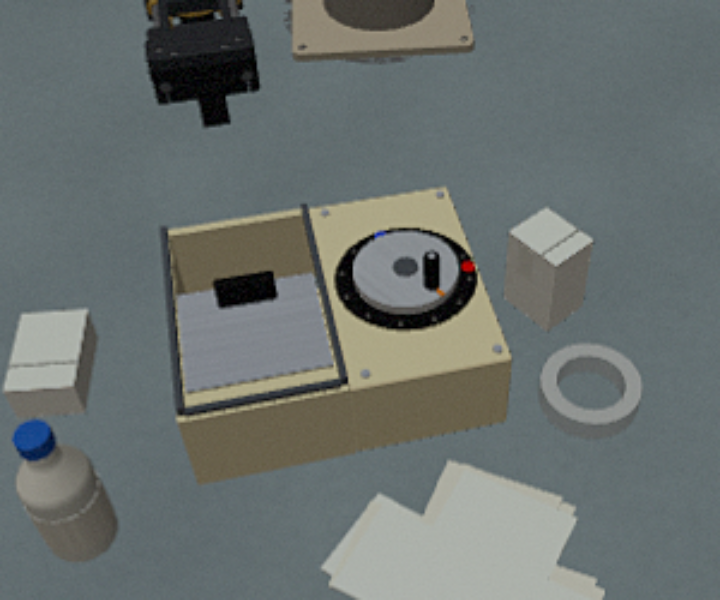

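The box is open: the shutter travelled about 85 mm to its end stop, with the tab at (245,290). The dial is at rest, the other objects are undisturbed and the arm is clear.

```bash
python3 -c "
from plant import job
print(job.close_job())"
```

```text
the job is handed in; nothing more can be done
None
```

The lockbox is open and the job is handed in: I dialled red, then blue, then on to the stop (about 8 N, not forced), and slid the shutter about 85 mm to its end stop. The gripper has let go, the other objects look undisturbed, and it took about 24 s; no verdict came back.

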